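# Rebuild the label guide roller on its inclined spindle

## Task

Rebuild the guide roller on the leaning spindle of the labelling machine: thread the black disc on first and push it fully home in the bottom of the cup, then the orange spacer, then the blue collar, each pushed fully home against the one below before the next is put on. Sprung strips on the post grip the bores, so the rings do not slide down on their own; push them down firmly but without ramming the spindle, and leave the vial, the jar and the screwdriver where they are.

Things in the scene. Friction and masses are not known exactly. Their poses are not given: they have to be found in the camera images.
- post: Steel post, 17 mm diameter, 62 mm long, 3 mm taper at the tip, leaning 34 degrees from vertical roughly away from the robot. Origin: centre of the cup's floor (the seat), z up along the post, y level. Three brass sprung strips stand 3 mm out of its +x side, 2-13, 16-32 and 36-48 mm above the seat; they yield to 3-6 N, grip a bore and hold it 1 mm off-centre.
- rim (a point): Centre of the rim of the aluminium cup round the post's foot, 13 mm above the seat along the post. Cup inner diameter 62 mm, outer 68 mm: too narrow for fingers beside the black disc. Axes as the post's.
- spindle: Fixed aluminium foot plate that carries cup and post, 140 x 110 x 12 mm; the seat is 78 mm above the table. Origin on the table, z up, post leans to its +x.
- disc: Black plastic disc, 54 mm diameter, 14 mm thick. Goes on first; home, it stands 1 mm proud of the cup's rim. Its bore is 19 mm; it is symmetric top to bottom. Origin at the centre of the bore at mid-height, z along the bore. It starts lying flat on the table.
- spacer: Orange plastic spacer, 44 mm diameter, 20 mm tall. Goes on second; home, it lies from 14 to 34 mm above the seat. Its bore is 19 mm; it is symmetric top to bottom. Origin at the centre of the bore at mid-height, z along the bore. It starts lying flat on the table.
- collar: Blue plastic collar, 48 mm diameter, 16 mm tall. Goes on last; home, it lies from 34 to 50 mm above the seat. Its bore is 19 mm; it is symmetric top to bottom. Origin at the centre of the bore at mid-height, z along the bore. It starts lying flat on the table.
- vial: Amber glass vial with white cap, 32 mm diameter, 70 mm tall, standing; a bystander. Origin at the centre of its underside, z up.
- jar: White jar with blue lid, 52 mm diameter, 70 mm tall, standing; a bystander. Origin at the centre of its underside, z up.
- driver: Screwdriver lying on the table, 170 mm long, along its x axis (handle to -x); a bystander. Origin near its middle, on its underside.
Mind the look-alikes: they are no part of the job. Of the things like the collar, leave any that is green, purple or turquoise; of the rest the smaller one is meant.

How it is judged:
By the outcome, as a careful person would: the job done as asked, in the order asked, and still so for the second after the job is handed in, with the robot touching nothing.
It also fails if it takes over 72 s, if anything falls off the work surface, if the arm or the gripper's body presses on something with over 40 N, if the wrist force passes 120 N, or if a joint passes its speed limit or range.

## Robot

A 6-joint arm with a two-finger parallel gripper is mounted at the origin on the work surface. World frame = base frame: x ahead of the robot, y to its left, z up, the work surface at z = 0. Lengths are in m, angles in degrees, forces in N, time in s.
With the tool pointing down it reaches from about 0.4 to 0.825 m from the base axis. Payload 7 kg.
Tool frame: the origin (TCP) lies on the centre line of the jaws, within the pads' length; the fingertips stand 19 mm ahead of it and the grasp point (between the pads) is the TCP; z points along the fingers, y is the line along which they close (so a half turn about z gives the same grasp; the last joint's range is limited). The gripper opens to 88 mm and grips with 3 to 60 N. Pads are 19 mm wide; open, the fingers measure 130 mm over their backs; the gripper's body (78 mm by 193 mm) begins 47 mm behind the grasp point.
Start: joints at [89.101, 20.546, 0.682, 0, -70.136, -16.507], TCP at [0.202, 0.644, 0.246] pointing down, gripper open.
Joint ranges: [-176.03, 176.03], [-82.01, 121.73], [-58.28, 71.71], [-173.87, 95.51], [-174.79, -0.11], [-173.66, 173.66]. Speed limits (degrees/s): [136.94, 136.94, 172.46, 180, 180, 180].

## Interface

Orientations are given as [roll, pitch, yaw] about the fixed x, y, z axes, in that order (R = Rz(yaw) Ry(pitch) Rx(roll)).
In Python, from plant import ctrl gives the robot as it stands.
- The arm moves only by the tool move_arm, never from a script. Its argument "motion" is a list of rows, each a list of 3 entries, a list of its own where there are three numbers: the shift along the tool's x, y, z in mm, then the turn, a rotation vector about the tool's x, y, z in degrees, then the closure, from 0 (fully open) to 1 (shut). A call has 1 to 10 rows; each row is the pose to reach, as a shift and turn from the pose commanded when the call began, along the tool's axes at that moment; what a row does not reach only later rows make up. A row lasts 1/12 s, in which the tool goes at most 41.7 mm and 7.16 degrees, less where a joint would pass 70% of its speed; a pose out of reach is approached as far as the arm can. A call with a gripper value outside its range is refused whole. The fingers move at their own pace and stop on an object; the grip force is fixed at half the most. Time passes only in rows, so rows that repeat a pose let the fingers close. It gives the time, the measured TCP pose, the force, the opening and the grip force at its end, in the units of the state.
- ctrl.get_obs(): the state, without advancing time (a new reading comes with each control period).
- ctrl.snapshot(name): name is "scene" or "top" or "wrist"; returns a dict with "color" (480x640x3 uint8, blue, green, red), "camera_matrix" (3x3 intrinsics, pixels), "cam_to_world" (4x4, takes a point from camera to world coordinates). Camera axes: x right, y up, looking along -z (the intrinsics and any distortion apply to the point x, -y, -z); pixel columns grow to the right and rows downward; lengths in m; the calibration is good to about 2 mm. A picture is of the moment at which its call begins. There is no depth.
- ctrl.close_job(): hands the job in; it is judged then, once.
The state is a dict: "clock": time; "joint_pos": joint angles; "qvel": joint speeds; "tau": joint torques, N m; "tool_pos": TCP position; "orientation": TCP orientation; "force": force on the tool from outside, world axes, zero at the start; "moment": the same for the moment, N m; "opening": finger opening in m; "gripper_force": force on a finger pad.
Only numpy, scipy, OpenCV 4.12 (cv2) and the standard library are available. Lean on these libraries where they do the work, as an engineer would, in place of code of your own. Each camera call takes 0.05 s, during which the arm holds its last target. There are 200 camera calls.

## Working session

There is one attempt and no reset: what is moved stays moved. The work goes in short steps, Python scripts to look and compute and a tool call to move; the robot and the scene stay as the last step left them, time stands still between calls to the robot, and variables do not carry over. Pictures are saved under pics/ and viewed, at most 10 in all, crops included, and the job is handed in when it is done.

Besides the shell and the picture viewer there is one more tool, called as name(argument=value, ...), one argument or row to a line, values as JSON. move_arm: Moves the arm, as the interface text tells. Its arguments: {"type":"object","properties":{"motion":{"type":"array"}},"required":["motion"]}

```bash
mkdir -p pics; ls; cat > h.py <<'E'
import numpy as np,cv2
from scipy.spatial.transform import Rotation as R
from plant import ctrl
def snap(n,f=None):
    s=ctrl.snapshot(n)
    if f: cv2.imwrite('pics/'+f,s['color'])
    return s
def ray(s,u,v):
    K=np.array(s['camera_matrix']);T=np.array(s['cam_to_world'])
    d=np.linalg.inv(K)@[u,v,1]; d=T[:3,:3]@[d[0],-d[1],-d[2]]
    return T[:3,3],d/np.linalg.norm(d)
def onz(s,u,v,z):
    o,d=ray(s,u,v); return o+d*(z-o[2])/d[2]
def proj(s,p):
    K=np.array(s['camera_matrix']);T=np.array(s['cam_to_world'])
    q=T[:3,:3].T@(np.array(p)-T[:3,3]); q=K@[q[0],-q[1],-q[2]]; return q[:2]/q[2]
E
python3 - <<'E'
from h import *
for n in ['scene','top','wrist']:
    s=snap(n,n+'0.png'); print(n,np.round(s['cam_to_world'],3).tolist(),np.round(s['camera_matrix'],1).tolist(),[k for k in s])
import pickle
o=ctrl.get_obs();print(o)
a=[cv2.imread(f'pics/{n}0.png') for n in ['scene','top']]
E
```

```text
pics
scene [[0.065, -0.535, 0.842, 1.765], [0.998, 0.035, -0.055, -0.098], [0.0, 0.844, 0.536, 0.853], [0.0, 0.0, 0.0, 1.0]] [[587.0, 0.0, 320.7], [0.0, 587.0, 241.1], [0.0, 0.0, 1.0]] ['color', 'camera_matrix', 'cam_to_world']
top [[-0.016, 0.996, -0.088, 0.492], [-1.0, -0.017, -0.01, -0.013], [-0.012, 0.087, 0.996, 1.076], [0.0, 0.0, 0.0, 1.0]] [[512.7, 0.0, 319.8], [0.0, 512.7, 243.2], [0.0, 0.0, 1.0]] ['color', 'camera_matrix', 'cam_to_world']
wrist [[-0.299, 0.924, 0.238, 0.265], [-0.954, -0.29, -0.073, 0.623], [0.001, -0.249, 0.968, 0.384], [0.0, 0.0, 0.0, 1.0]] [[347.0, 0.0, 315.9], [0.0, 347.0, 235.7], [0.0, 0.0, 1.0]] ['color', 'camera_matrix', 'cam_to_world']
{'clock': 0.15, 'joint_pos': array([ 8.91033364e+01,  2.05831417e+01,  6.45101835e-01, -1.26697413e-02,
       -7.01340384e+01, -1.65050790e+01]), 'qvel': array([ 0.08028445, -0.08422409,  0.11278057,  0.07290526, -0.01679207,
        0.03381011]), 'tau': array([-1.41224209e-03, -5.83275139e+01,  2.93290812e+01,  7.00127631e+00,
        8.79541039e-03, -9.72103908e-05]), 'tool_pos': array([0.20182445, 0.64376928, 0.24482575]), 'orientation': array([ 1.79927508e+02, -9.05801526e-03, -1.74060498e+01]), 'force': array([-0.53526911, -0.16627223,  0.43522354]), 'moment': array([-0.01433172, -0.02631099,  0.01363898]), 'gripper_force': 0.0, 'opening': 0.08742323820583003}
```

View pics/top0.png

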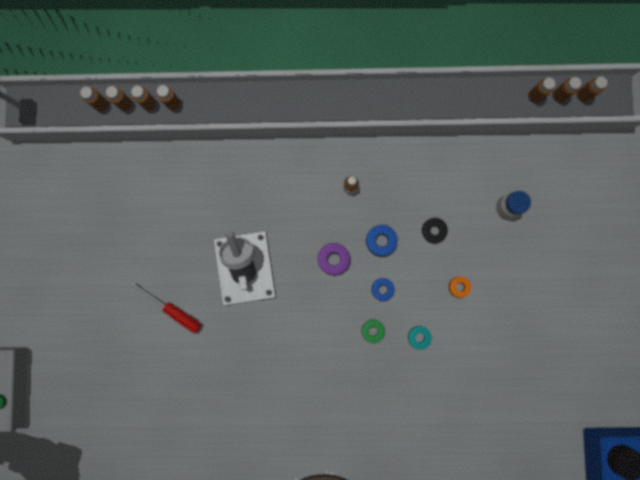

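View pics/scene0.png

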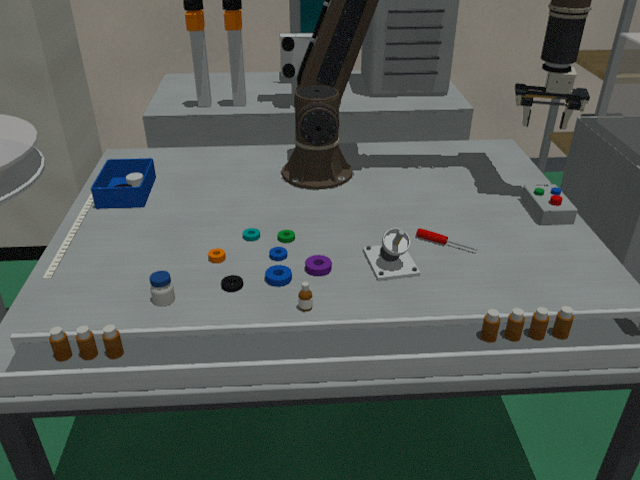

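Top view, collar-like things: big blue (382,240), small blue (383,289), purple (334,259), green (373,331) and turquoise (420,338). The small blue one is meant. The black disc is at (434,230), the orange spacer at (460,287), and the spindle at about (240,265). I'll check the choice in a close crop while measuring.

```bash
cat > m.py <<'E'
from h import *
s=snap('top');im=s['color'];hsv=cv2.cvtColor(im,cv2.COLOR_BGR2HSV)
rng={'blue':((100,120,40),(125,255,255)),'orange':((5,150,80),(22,255,255)),'black':((0,0,0),(180,255,45)),'purple':((130,80,40),(165,255,255)),'green':((50,90,40),(80,255,255)),'turq':((82,90,40),(98,255,255))}
for n,(a,b) in rng.items():
    m=cv2.inRange(hsv,a,b); m[:145]=0; m[370:]=0; m[:,:205]=0
    cs,_=cv2.findContours(m,cv2.RETR_EXTERNAL,cv2.CHAIN_APPROX_NONE)
    for c in cs:
        if cv2.contourArea(c)<150: continue
        (u,v),r=cv2.minEnclosingCircle(c); e=cv2.fitEllipse(c); u,v=e[0]
        h={'orange':.02,'black':.014}.get(n,.016)
        p=onz(s,u,v,h*.75); print(n,np.round([u,v],1),'dia mm',np.round(np.array(e[1])/512.7*(1.076-h)*1000,1),np.round(p,4))
w=snap('scene')
A=cv2.resize(im[215:325,205:325],(400,367),interpolation=cv2.INTER_CUBIC)
B=cv2.resize(w['color'][215:290,345:445],(400,300),interpolation=cv2.INTER_CUBIC)
C=cv2.resize(im[215:315,350:480],(400,308),interpolation=cv2.INTER_CUBIC)
o=np.zeros((600,800,3),np.uint8);o[:367,:400]=A;o[:300,400:]=B;o[300:,400:]=C[:300];cv2.imwrite('pics/crop1.png',o)
for p in [(.5,.2,0),(.5,-.2,0)]: print(proj(s,p),proj(w,p))
E
python3 m.py
```

```text
blue [382.6 289.1] dia mm [43.5 44.8] [ 0.4883 -0.1305  0.012 ]
blue [381.4 240.1] dia mm [61.7 62.4] [ 0.5899 -0.1307  0.012 ]
blue [518.  202.1] dia mm [42.8 46.6] [ 0.6647 -0.4178  0.012 ]
orange [459.7 286.7] dia mm [39.8 42.8] [ 0.4908 -0.2886  0.015 ]
black [434.4 230.3] dia mm [46.8 47.9] [ 0.6086 -0.2419  0.0105]
purple [333.5 258.5] dia mm [63.5 64.7] [ 0.5531 -0.0304  0.012 ]
green [372.9 330.8] dia mm [44.4 45.6] [ 0.4034 -0.1084  0.012 ]
turq [419.6 337.2] dia mm [45.3 47.3] [ 0.389  -0.2037  0.012 ]
[223.98403129 285.92604272] [403.0417412  253.44611158]
[415.09612707 282.91075048] [249.82355292 258.96419596]
```

View pics/crop1.png

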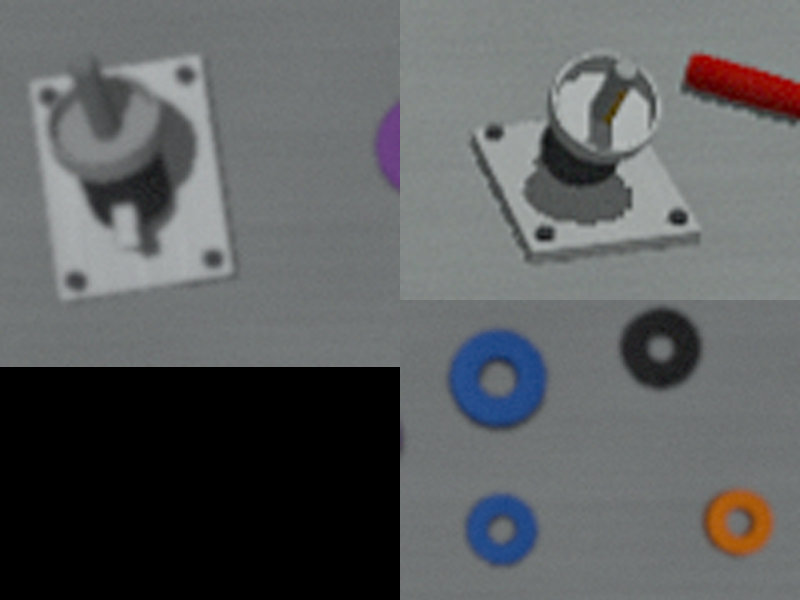

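The crop confirms it: the small blue ring is at (383,289) and is about 45 mm across against 62 mm for the big one. The post leans toward the plate's +x, and its brass strips show on the camera side. Next I'll move so the wrist camera sees the spindle.

```bash
cat >> h.py <<'E'
def pose():
    o=ctrl.get_obs(); return np.array(o['tool_pos']),R.from_euler('xyz',o['orientation'],degrees=True)
def to(p,Rt=None):
    q,Rc=pose(); d=Rc.inv().apply(np.array(p)-q)*1000
    t=(Rc.inv()*Rt).as_rotvec(degrees=True) if Rt is not None else np.zeros(3)
    print('shift',np.round(d,1).tolist(),'turn',np.round(t,2).tolist())
def Rdown(yaw): return R.from_euler('xyz',[180,0,yaw],degrees=True)
def Rpost(psi,lean=34): # tool z = -post axis, tool x away
    return R.from_euler('z',psi,degrees=True)*R.from_euler('y',lean,degrees=True)*R.from_euler('x',180,degrees=True)
E
python3 - <<'E'
from h import *
s=snap('top')
# plate corners from crop px
P=[onz(s,205+x/3.333,215+y/3.336,.012) for x,y in [(30,80),(200,55),(235,272),(62,300)]]
print(np.round(P,4).tolist())
for a,b in [(3,0),(2,1)]:
    d=P[b]-P[a]; print(np.linalg.norm(d),np.degrees(np.arctan2(d[1],d[0])))
to([.50,.19,.245],Rdown(8))
E
```

```text
[[0.5981, 0.2186, 0.012], [0.612, 0.1118, 0.012], [0.4764, 0.0909, 0.012], [0.4608, 0.1984, 0.012]]
0.13874955185081198 8.380840224713587
0.13721959893753172 8.753380332405678
shift [420.3, 343.9, 0.4] turn [0.03, 0.0, -25.41]
```

move_arm(
  motion=[
    [[420,344,0],[0,0,-26],0],
    [[420,344,0],[0,0,-26],0],
    [[420,344,0],[0,0,-26],0],
    [[420,344,0],[0,0,-26],0],
    [[420,344,0],[0,0,-26],0],
    [[420,344,0],[0,0,-26],0],
    [[420,344,0],[0,0,-26],0],
    [[420,344,0],[0,0,-26],0],
    [[420,344,0],[0,0,-26],0],
    [[420,344,0],[0,0,-26],0],
  ],
)

```text
clock: 1.13
tool_pos: [0.4312, 0.2939, 0.246]
orientation: [-180.0, -0.0, 8.6]
force: [0.6, 1.0, 0.1]
opening: 0.0874
gripper_force: 0.0
```

```bash
python3 - <<'E'
from h import *
to([.50,.19,.245],Rdown(8.6)); print(ctrl.get_obs()['joint_pos'],ctrl.get_obs()['tool_pos'])
E
```

```text
shift [52.5, 113.0, 0.9] turn [-0.04, -0.03, 0.02]
[ 5.58457691e+01  6.01318030e+00 -1.84628800e+01  1.30608542e-03
 -6.54738920e+01  4.27715492e+01] [0.431171   0.29389487 0.2459775 ]
```

move_arm(
  motion=[
    [[52,113,0],[0,0,0],0],
    [[52,113,0],[0,0,0],0],
    [[52,113,0],[0,0,0],0],
    [[52,113,0],[0,0,0],0],
    [[52,113,0],[0,0,0],0],
  ],
)

```text
clock: 1.55
tool_pos: [0.4997, 0.1896, 0.2455]
orientation: [180.0, 0.0, 8.3]
force: [0.6, -0.1, -0.1]
opening: 0.0878
gripper_force: 0.0
```

```bash
python3 - <<'E'
from h import *
s=snap('wrist','w1.png'); print(np.round(s['cam_to_world'],4).tolist(),pose()[0])
im=cv2.imread('pics/w1.png')
g=cv2.imread('pics/w1.png'); cv2.imwrite('pics/w1v.png',g)
c=np.array([.53,.155,.09]);print(proj(s,c))
E
```

```text
[[0.1456, 0.9581, 0.2468, 0.5647], [-0.9893, 0.1412, 0.0353, 0.1984], [-0.0011, -0.2493, 0.9684, 0.3845], [0.0, 0.0, 0.0, 1.0]] [0.49914929 0.19082461 0.24549174]
[360.77527965 195.68324819]
```

View pics/w1.png

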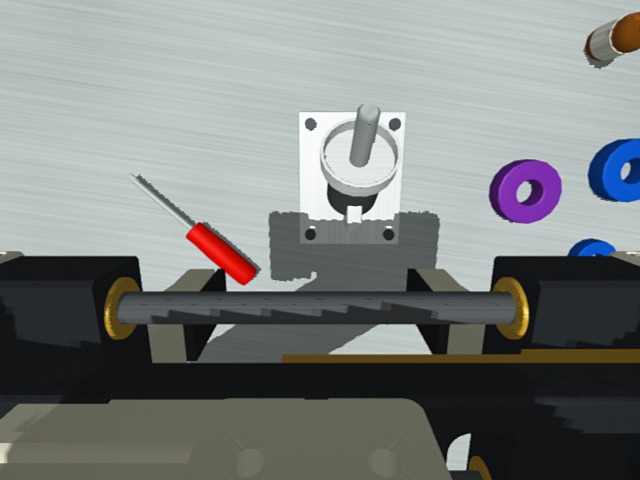

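The wrist view shows the post tip at about (369,108), the cup rim ellipse centred near (359,156), and plate corners near (300,112), (406,112), (397,243) and (301,243).

```bash
python3 - <<'E'
from h import *
s=snap('wrist'); im=s['color']; w=snap('scene'); t=snap('top')
psi=np.radians(8.5)
P=[onz(s,*p,.012) for p in [(300,112),(406,112),(397,243),(301,243)]]
print('plate ctr',np.mean(P,0).round(4)); 
for a,b in [(3,0),(2,1),(1,0),(2,3)]:
    d=P[b]-P[a]; print(np.linalg.norm(d).round(4),np.degrees(np.arctan2(d[1],d[0])).round(2))
ax=np.array([np.sin(np.radians(34))*np.cos(psi),np.sin(np.radians(34))*np.sin(psi),np.cos(np.radians(34))])
def tri(obs):
    A=np.zeros((3,3));b=np.zeros(3)
    for sn,u,v in obs:
        o,d=ray(sn,u,v);M=np.eye(3)-np.outer(d,d);A+=M;b+=M@o
    return np.linalg.solve(A,b)
tip=onz(s,369,107,.129); print('tip wrist',tip.round(4),'seat',(tip-62e-3*ax).round(4))
rim=onz(s,359.5,156,.0888); print('rim',rim.round(4),'seat',(rim-13e-3*ax).round(4))
print('tri tip',tri([(s,369,107),(w,401.5,232)]).round(4),tri([(s,369,107),(t,230.5,233.5)]).round(4))
print('tri rim',tri([(s,359.5,156),(w,396,241.2)]).round(4))
# draw model onto a crop for check
seat=tip-62e-3*ax; ey=np.array([-np.sin(psi),np.cos(psi),0]);ex=np.cross(ey,ax)
tiles=[]
for sn,(u0,v0,W,H) in [(s,(290,90,120,90)),(w,(345,215,100,75)),(t,(205,215,120,90))]:
    f=400/W; c=cv2.resize(sn['color'][v0:v0+H,u0:u0+W],(400,300),interpolation=cv2.INTER_CUBIC)
    for h,r in [(13,34),(13,31),(59,8.5),(62,1)]:
        q=[(proj(sn,seat+ax*h/1e3+(ex*np.cos(a)+ey*np.sin(a))*r/1e3)-[u0,v0])*f for a in np.linspace(0,6.28,60)]
        cv2.polylines(c,[np.int32(q)],True,(0,0,255),1)
    tiles.append(c)
tiles.append(np.zeros_like(c));cv2.imwrite('pics/chk.png',np.vstack([np.hstack(tiles[:2]),np.hstack(tiles[2:])]))
E
```

```text
plate ctr [0.5347 0.1581 0.012 ]
0.1381 8.28
0.1381 8.02
0.1076 98.47
0.107 98.49
tip wrist [0.5957 0.1675 0.129 ] seat [0.5614 0.1623 0.0776]
rim [0.5618 0.1631 0.0888] seat [0.5546 0.162  0.078 ]
tri tip [0.5963 0.168  0.1264] [0.5978 0.1654 0.1125]
tri rim [0.5621 0.1635 0.0794]
```

View pics/chk.png

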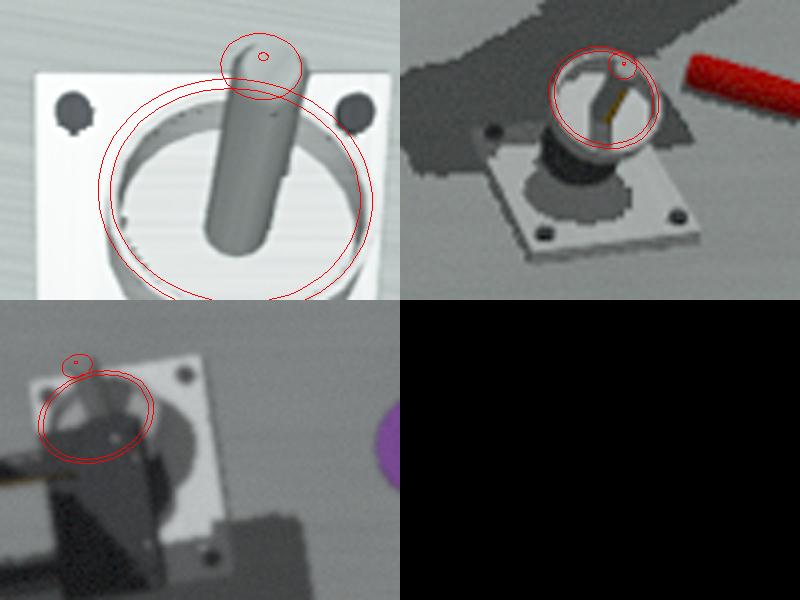

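Against the drawn outline, the true tip and rim lie about 1.5 px right of and 2.5 px below the model, so the tip is at about (0.594,0.166). I'll refine that later with the disc in hand. Now to the disc.

```bash
python3 - <<'E'
from h import *
to([.56,-.242,.2],Rdown(8.5))
E
```

```text
shift [-4.6, 439.0, 45.5] turn [-0.01, -0.0, 0.17]
```

move_arm(
  motion=[
    [[-5,440,45],[0,0,0],0],
    [[-5,440,45],[0,0,0],0],
    [[-5,440,45],[0,0,0],0],
    [[-5,440,45],[0,0,0],0],
    [[-5,440,45],[0,0,0],0],
    [[-5,440,45],[0,0,0],0],
    [[-5,440,45],[0,0,0],0],
    [[-5,440,45],[0,0,0],0],
    [[-5,440,45],[0,0,0],0],
    [[-5,440,45],[0,0,0],0],
  ],
)

```text
clock: 2.58
tool_pos: [0.5567, -0.2192, 0.2032]
orientation: [180.0, -0.0, 8.8]
force: [1.3, 0.4, 0.2]
opening: 0.0877
gripper_force: 0.0
```

move_arm(
  motion=[
    [[0,24,3],[0,0,0],0],
    [[0,24,3],[0,0,0],0],
    [[0,24,3],[0,0,0],0],
    [[0,24,3],[0,0,0],0],
  ],
)

```text
clock: 2.92
tool_pos: [0.5599, -0.2413, 0.2]
orientation: [-180.0, 0.0, 8.7]
force: [-0.7, 1.2, -0.5]
opening: 0.0875
gripper_force: 0.0
```

```bash
cat > ring.py <<'E'
from h import *
RG={'blue':((100,120,30),(125,255,255),.016,48),'orange':((5,150,60),(22,255,255),.02,44),'black':((0,0,0),(180,255,60),.014,54)}
def ring(n,near):
    s=snap('wrist');hsv=cv2.cvtColor(s['color'],cv2.COLOR_BGR2HSV);a,b,h,D=RG[n]
    m=cv2.inRange(hsv,a,b);cv2.imwrite('pics/tmp.png',s['color'])
    cs,hi=cv2.findContours(m,cv2.RETR_CCOMP,cv2.CHAIN_APPROX_NONE)
    for i,c in enumerate(cs):
        if len(c)<20: continue
        e=cv2.fitEllipse(c); p=onz(s,*e[0],h if hi[0][i][3]>=0 else h*.75)
        if np.linalg.norm(p[:2]-near)<.04: 
            z=np.linalg.norm(p-s['cam_to_world'][:3,3]) ; print(n,'hole' if hi[0][i][3]>=0 else 'outer',np.round(e[0],1),'dia',np.round(np.array(e[1])*z/347*1000,1),p.round(4))
E
python3 - <<'E'
from ring import *
print(pose()[0]); ring('black',(.609,-.242)); to([.609,-.242,.1],Rdown(8.5))
E
```

```text
[ 0.55993913 -0.24128848  0.20003316]
black outer [323.9 166.1] dia [52.6 53.7] [ 0.6084 -0.2418  0.0105]
black hole [323.9 166.3] dia [20.1 20.5] [ 0.6084 -0.2417  0.014 ]
black hole [312.1 148.1] dia [10.5 37.6] [ 0.6228 -0.2285  0.014 ]
shift [48.2, 8.4, 100.3] turn [-0.01, -0.01, 0.2]
```

move_arm(
  motion=[
    [[48,8,100],[0,0,0],0],
    [[48,8,100],[0,0,0],0],
    [[48,8,100],[0,0,0],0],
    [[48,8,140],[0,0,0],0],
    [[48,8,160],[0,0,0],0],
    [[48,8,165],[0,0,0],0],
    [[48,8,165],[0,0,0],0],
  ],
)

```text
clock: 3.55
tool_pos: [0.6078, -0.2417, 0.0341]
orientation: [-180.0, 0.2, 8.7]
force: [-0.3, 0.5, 0.6]
opening: 0.0875
gripper_force: 0.0
```

```bash
python3 - <<'E'
from ring import *
print(pose()[0]);to([.6084,-.2418,.027],Rdown(8.5))
E
```

```text
[ 0.60783665 -0.24169091  0.03406876]
shift [0.6, 0.2, 7.1] turn [-0.04, 0.16, 0.21]
```

move_arm(
  motion=[
    [[0.6,0,7.3],[0,0,0],0],
    [[0.6,0,7.3],[0,0,0],0],
    [[0.6,0,7.3],[0,0,0],1],
    [[0.6,0,7.3],[0,0,0],1],
    [[0.6,0,7.3],[0,0,0],1],
    [[0.6,0,7.3],[0,0,0],1],
    [[0.6,0,7.3],[0,0,0],1],
    [[0.6,0,7.3],[0,0,0],1],
  ],
)

```text
clock: 4.22
tool_pos: [0.609, -0.2432, 0.0281]
orientation: [180.0, -0.0, 8.6]
force: [0.2, 1.1, 1.2]
opening: 0.0531
gripper_force: 0.8
```

move_arm(
  motion=[
    [[0,0,0],[0,0,0],1],
    [[0,0,0],[0,0,0],1],
    [[0,0,0],[0,0,0],1],
    [[0,0,0],[0,0,0],1],
  ],
)

```text
clock: 4.55
tool_pos: [0.609, -0.2432, 0.0281]
orientation: [180.0, -0.0, 8.6]
force: [-1.0, 0.8, 4.4]
opening: 0.0518
gripper_force: 30.0
```

move_arm(
  motion=[
    [[0,0,-20],[0,0,0],1],
    [[0,0,-60],[0,0,0],1],
    [[0,0,-100],[0,0,0],1],
    [[0,0,-140],[0,0,0],1],
    [[0,0,-180],[0,0,0],1],
    [[0,0,-200],[0,0,0],1],
    [[0,0,-200],[0,0,0],1],
  ],
)

```text
clock: 5.13
tool_pos: [0.6114, -0.2439, 0.2343]
orientation: [179.8, -0.5, 8.6]
force: [0.4, -0.5, -1.4]
opening: 0.0519
gripper_force: 30.0
```

```bash
python3 - <<'E'
from h import *
w=snap('scene');t=snap('wrist');p=pose()[0];print(p,ctrl.get_obs()['joint_pos'])
u,v=np.int32(proj(w,p));print(u,v,proj(t,p-[0,0,.019]))
c=cv2.resize(w['color'][v-50:v+70,u-80:u+80],(800,600),interpolation=cv2.INTER_CUBIC)
c[:240,:320]=cv2.resize(t['color'],(320,240));cv2.imwrite('pics/g1.png',c)
a=np.array([np.sin(np.radians(34))*np.cos(np.radians(8.3)),np.sin(np.radians(34))*np.sin(np.radians(8.3)),np.cos(np.radians(34))])
seat=np.array([.5595,.1612,.078]); 
to(seat+a*.130,Rpost(8.3)); print((seat+a*.13))
E
```

```text
[ 0.60910112 -0.24303233  0.22856659] [-4.76158510e+00  1.93047749e+01 -3.39139048e+00 -2.90322944e-02
 -6.72040859e+01  1.03352115e+02]
221 201 [313.61326144 285.33652257]
shift [83.9, -406.8, 43.0] turn [0.08, -34.1, 0.27]
[0.63143365 0.17169399 0.18577488]
```

View pics/g1.png

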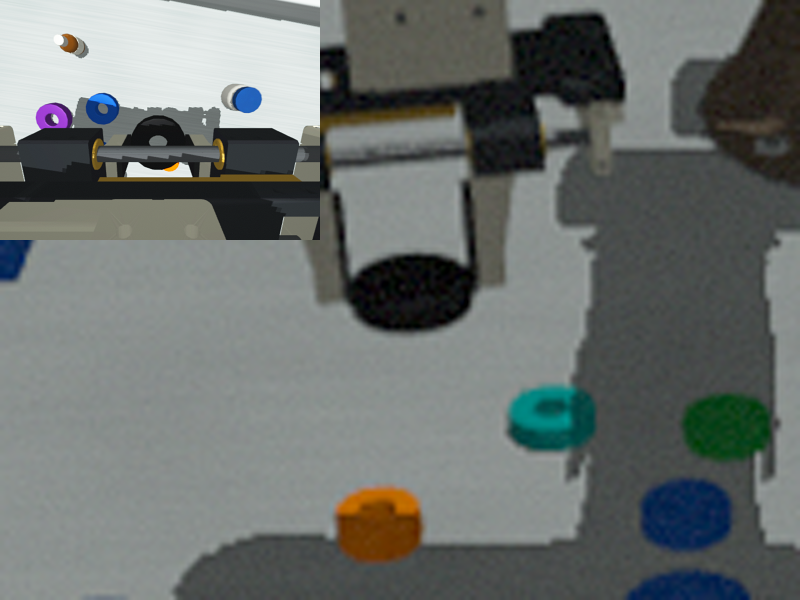

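The disc is held level, and its bore shows in the wrist view. Next, the pre-insertion pose above the post.

move_arm(
  motion=[
    [[84,-407,20],[0,-34,0],1],
    [[84,-407,20],[0,-34,0],1],
    [[84,-407,20],[0,-34,0],1],
    [[84,-407,20],[0,-34,0],1],
    [[84,-407,20],[0,-34,0],1],
    [[84,-407,20],[0,-34,0],1],
    [[84,-407,30],[0,-34,0],1],
    [[84,-407,43],[0,-34,0],1],
    [[84,-407,43],[0,-34,0],1],
    [[84,-407,43],[0,-34,0],1],
  ],
)

```text
clock: 6.07
tool_pos: [0.6302, 0.1716, 0.1826]
orientation: [180.0, 34.2, 8.6]
force: [1.0, -0.2, -0.1]
opening: 0.0517
gripper_force: 30.0
```

move_arm(
  motion=[
    [[0,0,0],[0,0,0],1],
    [[0,0,0],[0,0,0],1],
  ],
)

```text
clock: 6.23
tool_pos: [0.6298, 0.1723, 0.1817]
orientation: [179.9, 34.3, 8.8]
force: [0.3, -1.6, -1.0]
opening: 0.0519
gripper_force: 30.0
```

```bash
cat >> h.py <<'E'
PSI,LEAN=8.3,34.
ax=R.from_euler('zyx',[PSI,LEAN,0],degrees=True).apply([0,0,1])
seat=np.array([.5595,.1612,.078])
def st(seat=seat):
    p,Rc=pose();T=Rpost(PSI);print('in post frame (x,y,z mm):',(R.from_euler('ZY',[PSI,LEAN],degrees=True).inv().apply(p-seat)*1000).round(2),'ang err',(Rc.inv()*T).as_rotvec(degrees=True).round(2))
    o=ctrl.get_obs();print('F tool',Rc.inv().apply(o['force']).round(1),'M tool',Rc.inv().apply(o['moment']).round(2),'J',np.round(o['joint_pos'],1))
E
python3 - <<'E'
from h import *
st(); s=snap('wrist','w2.png')
to(seat+ax*.130,Rpost(8.3))
p,Rc=pose()
print('bore exp',proj(s,p+Rc.apply([0,0,.014])),proj(s,p+Rc.apply([0,0,.028])),'tip exp',proj(s,seat+ax*.062))
E
```

```text
in post frame (x,y,z mm): [  0.97   0.84 125.79] ang err [0.31 0.29 0.38]
F tool [0.6 1.6 0.8] M tool [-0.13  2.06  0.01] J [  26.5   41.7   24.5  -10.2 -105.6   72.4]
shift [-1.3, 9.6, -2.8] turn [0.27, 0.23, 0.3]
bore exp [318.04455914 291.32865225] [317.88188576 280.20756923] tip exp [323.72962091 258.65444415]
```

View pics/w2.png

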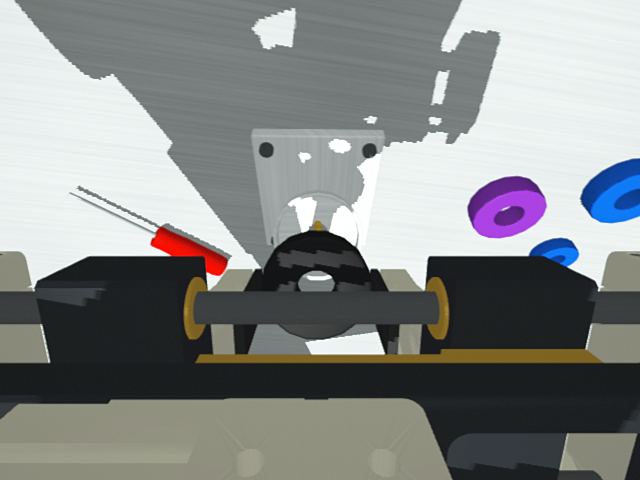

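move_arm(
  motion=[
    [[-23,0,0],[0.3,0.3,0.3],1],
    [[-46,-1,14],[0.3,0.3,0.3],1],
    [[-46,-1,28],[0.3,0.3,0.3],1],
    [[-46,-1,28],[0.3,0.3,0.3],1],
    [[-46,-1,28],[0.3,0.3,0.3],1],
  ],
)

```text
clock: 6.7
tool_pos: [0.5774, 0.1613, 0.1877]
orientation: [-179.9, 33.8, 8.1]
force: [0.3, -0.5, 0.0]
opening: 0.0519
gripper_force: 30.0
```

```bash
sed -i "s/^ax=.*/ax=R.from_euler('ZY',[PSI,LEAN],degrees=True).apply([0,0,1])/" h.py
python3 - <<'E'
from h import *
st(); s=snap('wrist')
p,Rc=pose()
print('bore exp',proj(s,p+Rc.apply([0,0,.014])),proj(s,p+Rc.apply([0,0,.028])),'tip exp',proj(s,seat+ax*.062),'rim',proj(s,seat+ax*.013))
c=s['color'][170:350,200:440];cv2.imwrite('pics/w3.png',cv2.resize(c,(800,600),interpolation=cv2.INTER_CUBIC))
E
```

```text
in post frame (x,y,z mm): [-46.65  -2.52 100.83] ang err [-0.15 -0.22 -0.14]
F tool [ 0.2  0.6 -0.1] M tool [-0.08  2.04 -0.  ] J [  27.4   36.1   15.3  -10.8 -101.2   71.7]
bore exp [313.93561261 289.13916338] [314.10663049 278.20276522] tip exp [309.62018874 185.35508934] rim [311.20316007 177.42227134]
```

View pics/w3.png

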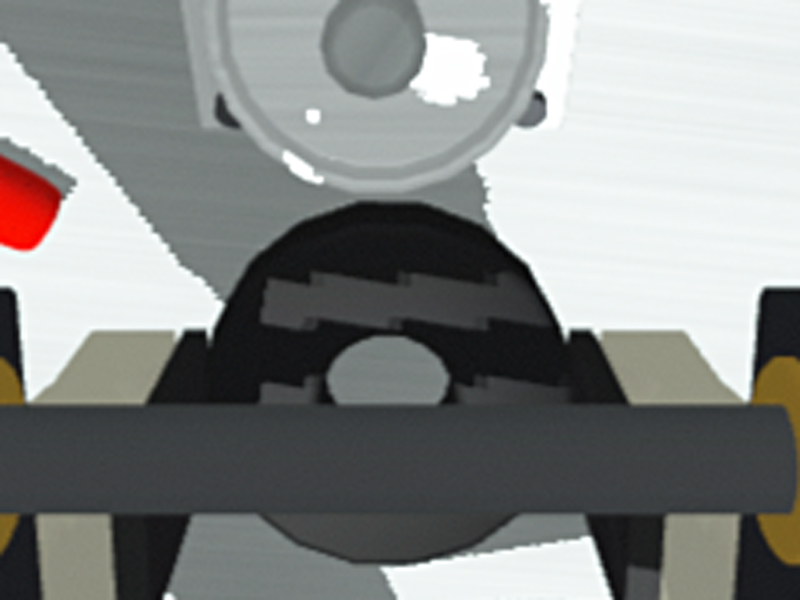

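The post now shows end-on, with its tip centre at (311.9,183.5). The disc's bore centre is at u≈316.6 with its upper edge at v≈270.5, and the disc's outline spans v 230 to 339.

```bash
python3 - <<'E'
from h import *
st(); s=snap('wrist'); p,Rc=pose()
for q in [(9.5,0,14),(27,0,14),(27,0,28),(-27,0,14),(-27,0,28),(0,9.5,14),(0,-9.5,14),(0,27,14),(0,-27,14)]:
    print(q,proj(s,p+Rc.apply(np.array(q)/1e3)).round(1))
# tip position in tool frame assuming depth
o,d=ray(s,311.9,183.5); o=Rc.inv().apply(o-p);d=Rc.inv().apply(d)
for z in (.037,.039,.041): print(((o+d*(z-o[2])/d[2])*1000).round(2))
print('model tip in tool',(Rc.inv().apply(seat+ax*.062-p)*1000).round(2))
E
```

```text
in post frame (x,y,z mm): [-46.14  -2.33 101.31] ang err [-0.15 -0.27 -0.13]
F tool [0.7 0.2 1.3] M tool [-0.05  2.06  0.03] J [  27.4   36.2   15.4  -10.8 -101.2   71.7]
(9.5, 0, 14) [313.9 270.3]
(27, 0, 14) [313.9 233.9]
(27, 0, 28) [314.1 226.9]
(-27, 0, 14) [313.9 340.3]
(-27, 0, 28) [314.1 326. ]
(0, 9.5, 14) [334.  289.3]
(0, -9.5, 14) [293.8 289.2]
(0, 27, 14) [371.  289.3]
(0, -27, 14) [256.8 289.2]
[47.32 -1.13 37.  ]
[47.12 -1.15 39.  ]
[46.91 -1.18 41.  ]
model tip in tool [45.61 -2.14 39.74]
```

```bash
sed -i "s/^seat=.*/seat=np.array([.5595,.1612,.078])+R.from_euler('ZY',[PSI,LEAN],degrees=True).apply([.001,0,0])/" h.py
python3 - <<'E'
from h import *
st();to(seat+ax*.084,Rpost(8.3))
E
```

```text
in post frame (x,y,z mm): [-46.81  -2.15 101.5 ] ang err [-0.15 -0.29 -0.12]
F tool [ 0.4 -0.   0.4] M tool [-0.03  2.06  0.04] J [  27.4   36.2   15.4  -10.8 -101.2   71.7]
shift [46.7, -2.2, 17.7] turn [-0.15, -0.29, -0.12]
```

move_arm(
  motion=[
    [[24,-1,0],[0,0,0],1],
    [[47,-2.3,0],[-0.15,-0.3,0],1],
    [[47,-2.3,0],[-0.15,-0.3,0],1],
    [[47,-2.3,4],[-0.15,-0.3,0],1],
    [[47,-2.3,8],[-0.15,-0.3,0],1],
    [[47,-2.3,11],[-0.15,-0.3,0],1],
    [[47,-2.3,14],[-0.15,-0.3,0],1],
    [[47,-2.3,16],[-0.15,-0.3,0],1],
  ],
)

```text
clock: 7.47
tool_pos: [0.6074, 0.1689, 0.1493]
orientation: [179.9, 33.9, 8.2]
force: [2.6, -1.7, -0.4]
opening: 0.0519
gripper_force: 30.0
```

```bash
python3 -c "
from h import *
st()"
```

```text
in post frame (x,y,z mm): [-0.62  0.69 86.23] ang err [ 0.04 -0.11 -0.05]
F tool [ 2.2  2.  -1. ] M tool [-0.99  2.61 -0.  ] J [  27.    40.7   18.4  -10.4 -100.    72.5]
```

move_arm(
  motion=[
    [[0.6,0.7,2],[0,0,0],1],
    [[0.8,0.7,5],[0,0,0],1],
    [[0.8,0.7,8],[0,0,0],1],
    [[0.8,0.7,8],[0,0,0],1],
  ],
)

```text
clock: 7.8
tool_pos: [0.603, 0.168, 0.1409]
orientation: [180.0, 34.1, 8.2]
force: [0.3, -0.2, -0.6]
opening: 0.0518
gripper_force: 30.0
```

```bash
python3 -c "
from h import *
st();w=snap('scene');u,v=np.int32(proj(w,seat+ax*.06));
cv2.imwrite('pics/s2.png',cv2.resize(w['color'][v-45:v+45,u-60:u+60],(640,480),interpolation=cv2.INTER_CUBIC))"
```

```text
in post frame (x,y,z mm): [ 0.29  0.45 76.75] ang err [ 0.01  0.06 -0.05]
F tool [0.6 0.2 0.4] M tool [-0.03  2.01  0.01] J [ 27.   40.7  17.3 -10.5 -99.   72.6]
```

View pics/s2.png

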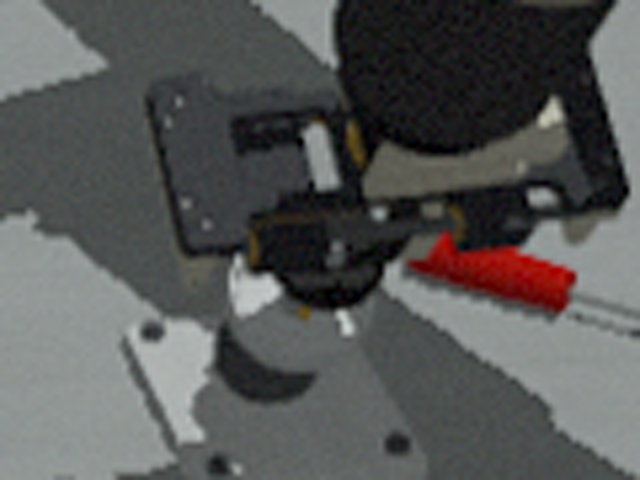

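Threaded: the forces are near zero and a brass strip shows below the disc. Going down, shifted 1 mm to +x for the strips.

move_arm(
  motion=[
    [[0.5,0.3,4],[0,0,0],1],
    [[0.8,0.4,8],[0,0,0],1],
    [[0.8,0.4,12],[0,0,0],1],
    [[0.8,0.4,16],[0,0,0],1],
    [[0.8,0.4,20],[0,0,0],1],
    [[0.8,0.4,20],[0,0,0],1],
  ],
)

```text
clock: 8.35
tool_pos: [0.5929, 0.1657, 0.1237]
orientation: [179.9, 34.0, 8.2]
force: [2.7, -2.6, -0.9]
opening: 0.0519
gripper_force: 30.0
```

```bash
python3 -c "
from h import *
st()"
```

```text
in post frame (x,y,z mm): [ 1.38 -0.32 56.72] ang err [ 0.03  0.03 -0.07]
F tool [ 2.4  3.  -0.5] M tool [-1.13  2.54  0.02] J [ 27.2  40.6  14.7 -10.5 -96.5  72.9]
```

move_arm(
  motion=[
    [[0,0.6,4],[0,0,0],1],
    [[0,0.6,8],[0,0,0],1],
    [[0,0.6,12],[0,0,0],1],
    [[0,0.6,16],[0,0,0],1],
    [[0,0.6,19],[0,0,0],1],
    [[0,0.6,21],[0,0,0],1],
    [[0,0.6,21],[0,0,0],1],
  ],
)

```text
clock: 8.93
tool_pos: [0.5817, 0.1639, 0.1069]
orientation: [180.0, 34.0, 8.2]
force: [1.7, 0.3, 4.7]
opening: 0.0519
gripper_force: 30.0
```

```bash
python3 -c "
from h import *
st()"
```

```text
in post frame (x,y,z mm): [ 1.32 -0.55 36.48] ang err [ 0.02 -0.01 -0.04]
F tool [-1.2 -0.1 -4.9] M tool [-0.13  1.55  0.03] J [ 27.5  40.5  12.  -10.6 -94.   73.1]
```

move_arm(
  motion=[
    [[0,0,1.5],[0,0,0],1],
    [[0,0,2.5],[0,0,0],1],
    [[0,0,2.5],[0,0,0],1],
    [[0,0,2.5],[0,0,0],0.2],
    [[0,0,2.5],[0,0,0],0.2],
    [[0,0,2.5],[0,0,0],0.2],
    [[0,0,-6],[0,0,0],0.2],
    [[0,0,-14],[0,0,0],0.2],
    [[0,0,-14],[0,0,0],0.7],
    [[0,0,-14],[0,0,0],0.7],
  ],
)

```text
clock: 9.77
tool_pos: [0.5901, 0.1651, 0.1189]
orientation: [180.0, 33.9, 8.2]
force: [-0.2, -0.0, -0.9]
opening: 0.062
gripper_force: 0.0
```

move_arm(
  motion=[
    [[0,0,0],[0,0,0],0.7],
    [[0,0,0],[0,0,0],0.7],
    [[0,0,0],[0,0,0],0.7],
    [[0,0,0],[0,0,0],0.7],
    [[0,0,0],[0,0,0],0.7],
  ],
)

```text
clock: 10.18
tool_pos: [0.5894, 0.1649, 0.1185]
orientation: [179.9, 34.0, 8.2]
force: [0.3, 0.9, 0.6]
opening: 0.0299
gripper_force: 0.0
```

```bash
python3 -c "
from h import *
st()"
```

```text
in post frame (x,y,z mm): [ 1.33 -0.66 50.37] ang err [ 0.02  0.02 -0.06]
F tool [-0.  -0.8 -0.8] M tool [-0.03  1.9   0.04] J [ 27.3  40.6  13.8 -10.5 -95.7  73. ]
```

move_arm(
  motion=[
    [[-0.5,0,5],[0,0,0],0.7],
    [[-0.5,0,9],[0,0,0],0.7],
    [[-0.5,0,12],[0,0,0],0.7],
    [[-0.5,0,14],[0,0,0],0.7],
    [[-0.5,0,16],[0,0,0],0.7],
    [[-0.5,0,16],[0,0,0],0.7],
  ],
)

```text
clock: 10.68
tool_pos: [0.5801, 0.1635, 0.1057]
orientation: [179.9, 34.0, 8.2]
force: [1.0, -0.0, 2.5]
opening: 0.0265
gripper_force: 1.2
```

```bash
python3 -c "
from h import *
st()"
```

```text
in post frame (x,y,z mm): [ 0.73 -0.69 34.54] ang err [ 0.02 -0.01 -0.05]
F tool [-0.6  0.2 -2.6] M tool [ 0.06  1.55 -0.02] J [ 27.5  40.4  11.7 -10.6 -93.7  73.2]
```

Tips are at about 15.5 mm, in light contact. Pushing on in small steps.

move_arm(
  motion=[
    [[0,0,1],[0,0,0],0.7],
    [[0,0,2],[0,0,0],0.7],
    [[0,0,2.5],[0,0,0],0.7],
    [[0,0,2.5],[0,0,0],0.7],
  ],
)

```text
clock: 11.02
tool_pos: [0.5799, 0.1634, 0.1053]
orientation: [179.9, 33.8, 8.3]
force: [2.7, 0.9, 11.5]
opening: 0.0262
gripper_force: 5.8
```

```bash
python3 -c "
from h import *
st()"
```

```text
in post frame (x,y,z mm): [ 0.73 -0.72 34.11] ang err [ 0.04 -0.15 -0.01]
F tool [ -4.1  -0.5 -11.1] M tool [0.39 0.37 0.05] J [ 27.5  40.3  11.5 -10.5 -93.5  73.2]
```

move_arm(
  motion=[
    [[0.5,0,1.5],[0,0,0],0.7],
    [[0.5,0,2.5],[0,0,0],0.7],
    [[0.5,0,3.5],[0,0,0],0.7],
    [[0.5,0,3.5],[0,0,0],0.7],
  ],
)

```text
clock: 11.35
tool_pos: [0.5798, 0.1634, 0.1052]
orientation: [180.0, 33.6, 8.4]
force: [5.7, 4.5, 26.6]
opening: 0.0264
gripper_force: 13.1
```

```bash
python3 -c "
from h import *
st()"
```

```text
in post frame (x,y,z mm): [ 0.74 -0.72 33.97] ang err [ 0.08 -0.37  0.05]
F tool [ -9.5  -3.5 -25.7] M tool [ 1.06 -2.02  0.03] J [ 27.6  40.2  11.3 -10.5 -93.2  73.2]
```

move_arm(
  motion=[
    [[0,0,-6],[0,0,0],0.5],
    [[0,0,-26],[0,0,0],0.3],
    [[0,0,-60],[0,0,0],0],
    [[-20,0,-85],[0,0,0],0],
    [[-50,0,-85],[0,0,0],0],
    [[-60,0,-85],[0,0,0],0],
    [[-60,0,-85],[0,0,0],0],
  ],
)

```text
clock: 11.93
tool_pos: [0.5744, 0.163, 0.2065]
orientation: [-180.0, 33.8, 8.3]
force: [1.0, 0.0, 0.3]
opening: 0.0674
gripper_force: 0.0
```

```bash
python3 -c "
from h import *
st();s=snap('wrist');w=snap('scene')
u,v=np.int32(proj(w,seat+ax*.03));
B=cv2.resize(w['color'][v-45:v+45,u-60:u+60],(400,300),interpolation=cv2.INTER_CUBIC)
u,v=np.int32(proj(s,seat+ax*.03));print(u,v);u0=u-80;v0=max(v-60,0)
A=cv2.resize(s['color'][v0:v0+120,u0:u0+160],(400,300),interpolation=cv2.INTER_CUBIC)
cv2.imwrite('pics/d1.png',np.hstack([A,B]))
to([.45,-.289,.2],Rdown(8.5))
"
```

```text
in post frame (x,y,z mm): [-60.43  -0.36 114.9 ] ang err [-0.04 -0.16  0.  ]
F tool [ 0.7  0.1 -0.8] M tool [-0.04  1.93  0.06] J [  27.6   35.2   16.1  -10.9 -103.    71.3]
314 155
shift [-153.8, 429.3, 108.9] turn [-0.05, 34.01, -0.24]
```

View pics/d1.png

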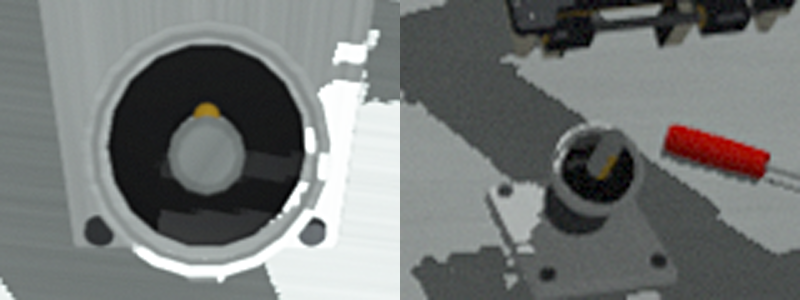

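The disc sits evenly inside the cup rim with the post centred. Now the orange spacer.

move_arm(
  motion=[
    [[-154,429,109],[0,34,0],0],
    [[-154,429,109],[0,34,0],0],
    [[-154,429,109],[0,34,0],0],
    [[-154,429,109],[0,34,0],0],
    [[-154,429,109],[0,34,0],0],
    [[-154,429,109],[0,34,0],0],
    [[-154,429,109],[0,34,0],0],
    [[-154,429,109],[0,34,0],0],
    [[-154,429,109],[0,34,0],0],
    [[-154,429,109],[0,34,0],0],
  ],
)

```text
clock: 12.87
tool_pos: [0.4629, -0.2404, 0.1999]
orientation: [180.0, 0.1, 8.3]
force: [1.4, -0.2, 0.2]
opening: 0.0878
gripper_force: 0.0
```

```bash
python3 -c "
from h import *
print(pose()[0],ctrl.get_obs()['joint_pos']);to([.44,-.289,.2],Rdown(8.5))
"
```

```text
[ 0.46291645 -0.24042797  0.19989544] [-5.84801429e+00  8.22019313e+00 -2.22942155e+01  3.89060485e-02
 -5.95604660e+01  1.04105023e+02]
shift [-29.7, 44.8, -0.1] turn [0.01, 0.08, -0.22]
```

move_arm(
  motion=[
    [[-29,45,0],[0,0,0],0],
    [[-29,45,0],[0,0,0],0],
    [[-29,45,0],[0,0,0],0],
    [[-29,45,0],[0,0,0],0],
  ],
)

```text
clock: 13.2
tool_pos: [0.4411, -0.2881, 0.1996]
orientation: [-180.0, 0.1, 8.1]
force: [-0.2, -0.4, 0.6]
opening: 0.0877
gripper_force: 0.0
```

```bash
python3 - <<'E'
from ring import *
print(pose()[0]); ring('orange',(.491,-.289)); to([.491,-.2886,.1],Rdown(8.5))
E
```

```text
[ 0.44113468 -0.28805251  0.19957962]
orange outer [323.3 166.4] dia [43.5 44.2] [ 0.4891 -0.2884  0.015 ]
orange hole [323.3 166.3] dia [19.1 19.7] [ 0.4895 -0.2882  0.02  ]
orange hole [314.9 153.8] dia [14.1 31.1] [ 0.4993 -0.2792  0.02  ]
shift [48.8, 8.3, 99.8] turn [-0.0, 0.09, -0.3]
```

move_arm(
  motion=[
    [[47,8,60],[0,0,0],0],
    [[47,8,100],[0,0,0],0],
    [[47,8,140],[0,0,0],0],
    [[47,8,160],[0,0,0],0],
    [[47,8,169.5],[0,0,0],0],
    [[47,8,169.5],[0,0,0],0],
    [[47,8,169.5],[0,0,0],0],
  ],
)

```text
clock: 13.83
tool_pos: [0.4897, -0.2876, 0.0306]
orientation: [180.0, 0.1, 8.4]
force: [0.6, 0.2, 0.8]
opening: 0.0878
gripper_force: 0.0
```

```bash
python3 - <<'E'
from ring import *
print(pose()[0]);to([.4892,-.2883,.030],Rdown(8.5))
E
```

```text
[ 0.48966077 -0.28757922  0.03057354]
shift [-0.6, 0.6, 0.6] turn [0.01, 0.14, -0.12]
```

move_arm(
  motion=[
    [[-0.4,0.6,0.5],[0,0,0],0],
    [[-0.4,0.6,0.5],[0,0,0],1],
    [[-0.4,0.6,0.5],[0,0,0],1],
    [[-0.4,0.6,0.5],[0,0,0],1],
    [[-0.4,0.6,0.5],[0,0,0],1],
    [[-0.4,0.6,0.5],[0,0,0],1],
    [[-0.4,0.6,0.5],[0,0,0],1],
    [[-0.4,0.6,0.5],[0,0,0],1],
    [[-0.4,0.6,0.5],[0,0,0],1],
    [[-0.4,0.6,0.5],[0,0,0],1],
  ],
)

```text
clock: 14.67
tool_pos: [0.4891, -0.2893, 0.0309]
orientation: [180.0, 0.0, 8.3]
force: [-1.0, -0.4, 1.9]
opening: 0.0421
gripper_force: 30.0
```

move_arm(
  motion=[
    [[0,0,0],[0,0,0],1],
    [[0,0,0],[0,0,0],1],
    [[0,0,-10],[0,0,0],1],
    [[0,0,-50],[0,0,0],1],
    [[0,0,-90],[0,0,0],1],
    [[0,0,-130],[0,0,0],1],
    [[0,0,-170],[0,0,0],1],
    [[0,0,-190],[0,0,0],1],
    [[0,0,-190],[0,0,0],1],
  ],
)

```text
clock: 15.42
tool_pos: [0.4915, -0.2902, 0.2275]
orientation: [179.7, -0.5, 8.3]
force: [1.1, 0.3, -1.2]
opening: 0.0422
gripper_force: 30.0
```

```bash
python3 - <<'E'
from h import *
print(pose()[0],ctrl.get_obs()['gripper_force'])
tp=seat+R.from_euler('ZY',[PSI,LEAN],degrees=True).apply([.0005,-.0006,.135])
to(tp,Rpost(8.3))
E
```

```text
[ 0.49149144 -0.29016652  0.22752106] 29.999757721088827
shift [208.9, -436.4, 37.9] turn [0.3, -34.5, -0.09]
```

move_arm(
  motion=[
    [[209,-436,25],[0,-34.4,0],1],
    [[209,-436,25],[0,-34.4,0],1],
    [[209,-436,25],[0,-34.4,0],1],
    [[209,-436,25],[0,-34.4,0],1],
    [[209,-436,25],[0,-34.4,0],1],
    [[209,-436,25],[0,-34.4,0],1],
    [[209,-436,25],[0,-34.4,0],1],
    [[209,-436,25],[0,-34.4,0],1],
    [[209,-436,38],[0,-34.4,0],1],
    [[209,-436,38],[0,-34.4,0],1],
  ],
)

```text
clock: 16.25
tool_pos: [0.6132, 0.1095, 0.1913]
orientation: [180.0, 34.4, 8.2]
force: [0.9, -0.4, -0.4]
opening: 0.0421
gripper_force: 30.0
```

```bash
cat >> h.py <<'E'
def ins(z,x=.5,y=-.6): to(seat+R.from_euler('ZY',[PSI,LEAN],degrees=True).apply([x/1e3,y/1e3,z/1e3]),Rpost(PSI))
E
python3 -c "
from h import *
st();ins(120,.3)"
```

```text
in post frame (x,y,z mm): [-26.49 -58.89 119.43] ang err [ 0.02  0.44 -0.05]
F tool [ 0.9  0.5 -0.2] M tool [-0.18  2.29  0.04] J [  23.    38.7   19.2   -8.5 -104.    75.7]
shift [26.7, -58.3, -0.8] turn [0.02, 0.44, -0.05]
```

move_arm(
  motion=[
    [[27,-40,-2],[0,0.4,0],1],
    [[26.6,-58.2,-1],[0,0.4,0],1],
    [[26.6,-58.2,5],[0,0.4,0],1],
    [[26.6,-58.2,15],[0,0.4,0],1],
    [[26.6,-58.2,15],[0,0.4,0],1],
    [[26.6,-58.2,15],[0,0.4,0],1],
  ],
)

```text
clock: 16.75
tool_pos: [0.6174, 0.1667, 0.1639]
orientation: [179.9, 34.1, 8.2]
force: [-0.2, -0.6, -1.3]
opening: 0.042
gripper_force: 30.0
```

```bash
python3 -c "
from h import *
st();ins(90,.2,-.5)"
```

```text
in post frame (x,y,z mm): [ -0.87  -2.96 103.73] ang err [ 0.05  0.11 -0.07]
F tool [0.5 0.6 1.3] M tool [-0.1   2.1   0.04] J [  26.5   41.    20.9  -10.3 -102.5   72.5]
shift [1.1, -2.5, 13.7] turn [0.05, 0.11, -0.07]
```

move_arm(
  motion=[
    [[1.1,-2.4,3],[0,0,0],1],
    [[1.1,-2.4,6],[0,0,0],1],
    [[1.1,-2.4,6],[0,0,0],1],
  ],
)

```text
clock: 17.0
tool_pos: [0.615, 0.1687, 0.1587]
orientation: [180.0, 34.0, 8.2]
force: [-0.2, 0.1, -0.6]
opening: 0.0423
gripper_force: 30.0
```

```bash
python3 -c "
from h import *
st();ins(90,.2,-.5)"
```

```text
in post frame (x,y,z mm): [ 0.27 -0.62 98.21] ang err [-0.01  0.02 -0.08]
F tool [ 0.2 -0.1  0.6] M tool [-0.04  2.13  0.01] J [  26.7   41.    20.2  -10.4 -101.7   72.4]
shift [-0.1, -0.1, 8.2] turn [-0.01, 0.02, -0.08]
```

Aligned. Descend over the tip.

move_arm(
  motion=[
    [[0,0,3],[0,0,0],1],
    [[0,0,6],[0,0,0],1],
    [[0,0,9],[0,0,0],1],
    [[0,0,12],[0,0,0],1],
    [[0,0,14],[0,0,0],1],
    [[0,0,14],[0,0,0],1],
  ],
)

```text
clock: 17.5
tool_pos: [0.607, 0.1676, 0.1469]
orientation: [179.9, 34.0, 8.2]
force: [-0.2, -0.3, -0.8]
opening: 0.042
gripper_force: 30.0
```

```bash
python3 -c "
from h import *
st()"
```

```text
in post frame (x,y,z mm): [ 0.2  -0.48 83.96] ang err [ 0.02  0.05 -0.06]
F tool [0.2 0.2 0.9] M tool [-0.05  2.11  0.05] J [ 26.9  40.8  18.2 -10.4 -99.9  72.6]
```

move_arm(
  motion=[
    [[0.5,0,4],[0,0,0],1],
    [[1,0,8],[0,0,0],1],
    [[1,0,12],[0,0,0],1],
    [[1,0,16],[0,0,0],1],
    [[1,0,20],[0,0,0],1],
    [[1,0,24],[0,0,0],1],
    [[1,0,28],[0,0,0],1],
    [[1,0,31],[0,0,0],1],
    [[1,0,31],[0,0,0],1],
  ],
)

```text
clock: 18.25
tool_pos: [0.5911, 0.1654, 0.1227]
orientation: [179.9, 33.9, 8.3]
force: [-0.6, 1.2, 9.1]
opening: 0.0423
gripper_force: 30.0
```

```bash
python3 -c "
from h import *
st()"
```

```text
in post frame (x,y,z mm): [ 0.41 -0.43 54.89] ang err [ 0.05 -0.06 -0.01]
F tool [-5.5 -1.2 -7.3] M tool [ 0.41 -0.19  0.03] J [ 27.3  40.5  14.2 -10.5 -96.2  72.9]
```

move_arm(
  motion=[
    [[-0.8,0,3],[0,0,0],1],
    [[-0.8,0,6],[0,0,0],1],
    [[-0.8,0,8],[0,0,0],1],
    [[-0.8,0,9],[0,0,0],1],
    [[-0.8,0,9],[0,0,0],1],
  ],
)

```text
clock: 18.67
tool_pos: [0.5859, 0.1646, 0.1152]
orientation: [180.0, 33.9, 8.3]
force: [0.3, 1.8, 6.1]
opening: 0.0424
gripper_force: 30.0
```

```bash
python3 -c "
from h import *
st()"
```

```text
in post frame (x,y,z mm): [ 0.22 -0.41 45.74] ang err [ 0.03 -0.09 -0.02]
F tool [-2.9 -1.8 -5.4] M tool [ 0.4   0.59 -0.01] J [ 27.4  40.4  13.  -10.5 -95.   73. ]
```

move_arm(
  motion=[
    [[-0.3,0,1],[0,0,0],1],
    [[-0.3,0,2],[0,0,0],1],
    [[-0.3,0,3],[0,0,0],1],
    [[-0.3,0,3],[0,0,0],1],
  ],
)

```text
clock: 19.0
tool_pos: [0.5858, 0.1646, 0.1152]
orientation: [180.0, 33.6, 8.3]
force: [5.5, 2.6, 17.6]
opening: 0.0421
gripper_force: 30.0
```

```bash
python3 -c "
from h import *
st()"
```

```text
in post frame (x,y,z mm): [ 0.18 -0.38 45.63] ang err [ 0.06 -0.35  0.03]
F tool [ -4.9  -1.7 -17.9] M tool [ 0.89 -0.21  0.08] J [ 27.4  40.2  12.8 -10.4 -94.7  73.1]
```

move_arm(
  motion=[
    [[0,0,-2.5],[0,0,0],1],
    [[0,0,-2.5],[0,0,0],0.3],
    [[0,0,-2.5],[0,0,0],0.3],
    [[0,0,-2.5],[0,0,0],0.3],
    [[0,0,-10],[0,0,0],0.3],
    [[0,0,-18],[0,0,0],0.3],
    [[0,0,-18],[0,0,0],0.7],
    [[0,0,-18],[0,0,0],0.7],
    [[0,0,-18],[0,0,0],0.7],
    [[0,0,-18],[0,0,0],0.7],
  ],
)

```text
clock: 19.83
tool_pos: [0.5933, 0.1656, 0.1265]
orientation: [179.9, 34.0, 8.2]
force: [-0.3, -0.1, 0.3]
opening: 0.0402
gripper_force: 0.0
```

move_arm(
  motion=[
    [[0,0,0],[0,0,0],0.7],
    [[0,0,0],[0,0,0],0.7],
    [[0,0,3],[0,0,0],0.7],
    [[0,0,5],[0,0,0],0.7],
    [[0,0,7],[0,0,0],0.7],
    [[0,0,8.5],[0,0,0],0.7],
    [[0,0,10],[0,0,0],0.7],
    [[0,0,11],[0,0,0],0.7],
    [[0,0,11],[0,0,0],0.7],
  ],
)

```text
clock: 20.58
tool_pos: [0.5904, 0.1653, 0.1221]
orientation: [180.0, 33.5, 8.4]
force: [7.5, 3.5, 21.9]
opening: 0.0261
gripper_force: 11.6
```

```bash
python3 -c "
from h import *
st()"
```

```text
in post frame (x,y,z mm): [ 0.15 -0.43 54.  ] ang err [ 0.08 -0.47  0.05]
F tool [ -5.4  -2.4 -22.7] M tool [ 0.93 -0.39  0.07] J [ 27.3  40.2  13.8 -10.4 -95.6  73. ]
```

The spacer is home: its top reads 54.0, exactly 20 mm above the disc's 34.0. Retract to fetch the collar.

move_arm(
  motion=[
    [[0,0,-6],[0,0,0],0.5],
    [[0,0,-26],[0,0,0],0.3],
    [[0,0,-60],[0,0,0],0],
    [[-20,0,-70],[0,0,0],0],
    [[-50,20,-70],[0,0,0],0],
    [[-60,40,-70],[0,0,0],0],
  ],
)

```text
clock: 21.08
tool_pos: [0.5819, 0.1242, 0.2115]
orientation: [-180.0, 33.8, 8.4]
force: [1.1, -1.1, 0.8]
opening: 0.0608
gripper_force: 0.0
```

```bash
python3 -c "
from h import *
st();to([.439,-.131,.2],Rdown(8.5))"
```

```text
in post frame (x,y,z mm): [-61.7  -39.88 120.11] ang err [ 0.04 -0.16  0.07]
F tool [ 0.4  1.3 -1.2] M tool [-0.16  2.04  0.06] J [  24.9   34.9   15.7   -9.4 -103.3   74. ]
shift [-141.9, 231.6, 109.0] turn [-0.04, 33.84, -0.12]
```

move_arm(
  motion=[
    [[-142,231,109],[0,33.8,0],0],
    [[-142,231,109],[0,33.8,0],0],
    [[-142,231,109],[0,33.8,0],0],
    [[-142,231,109],[0,33.8,0],0],
    [[-142,231,109],[0,33.8,0],0],
    [[-142,231,109],[0,33.8,0],0],
    [[-142,231,109],[0,33.8,0],0],
    [[-142,231,109],[0,33.8,0],0],
    [[-142,231,109],[0,33.8,0],0],
  ],
)

```text
clock: 21.83
tool_pos: [0.4376, -0.1321, 0.1989]
orientation: [180.0, 0.1, 8.1]
force: [0.1, -0.6, -0.2]
opening: 0.0875
gripper_force: 0.0
```

```bash
python3 - <<'E'
from ring import *
print(pose()[0]); ring('blue',(.488,-.1305)); to([.488,-.1305,.1],Rdown(8.5))
E
```

```text
[ 0.43764609 -0.13209113  0.19886534]
blue outer [320.7 163.9] dia [47.4 48.6] [ 0.4873 -0.1301  0.012 ]
blue hole [320.6 164.1] dia [19.4 20. ] [ 0.4874 -0.1299  0.016 ]
shift [49.1, 6.3, 98.7] turn [0.04, 0.13, -0.35]
```

Diameter 48 mm confirms the right collar.

move_arm(
  motion=[
    [[48.5,5.7,60],[0,0,0],0],
    [[48.5,5.7,100],[0,0,0],0],
    [[48.5,5.7,140],[0,0,0],0],
    [[48.5,5.7,160],[0,0,0],0],
    [[48.5,5.7,170.5],[0,0,0],0],
    [[48.5,5.7,170.5],[0,0,0],0],
    [[48.5,5.7,170.5],[0,0,0],0],
  ],
)

```text
clock: 22.47
tool_pos: [0.4875, -0.1286, 0.0268]
orientation: [179.9, 0.4, 8.4]
force: [-0.1, -1.0, 0.8]
opening: 0.0877
gripper_force: 0.0
```

```bash
python3 - <<'E'
from ring import *
print(pose()[0]);to([.4873,-.1300,.028],Rdown(8.5))
E
```

```text
[ 0.48748059 -0.12858415  0.02675535]
shift [-0.4, 1.4, -1.2] turn [0.05, 0.38, -0.14]
```

move_arm(
  motion=[
    [[-0.2,1.4,-0.8],[0,0,0],0],
    [[-0.2,1.4,-0.8],[0,0,0],1],
    [[-0.2,1.4,-0.8],[0,0,0],1],
    [[-0.2,1.4,-0.8],[0,0,0],1],
    [[-0.2,1.4,-0.8],[0,0,0],1],
    [[-0.2,1.4,-0.8],[0,0,0],1],
    [[-0.2,1.4,-0.8],[0,0,0],1],
    [[-0.2,1.4,-0.8],[0,0,0],1],
    [[-0.2,1.4,-0.8],[0,0,0],1],
    [[-0.2,1.4,-0.8],[0,0,0],1],
  ],
)

```text
clock: 23.3
tool_pos: [0.4874, -0.1308, 0.0287]
orientation: [180.0, 0.2, 8.3]
force: [-0.7, -0.0, 4.9]
opening: 0.0464
gripper_force: 30.0
```

move_arm(
  motion=[
    [[0,0,0],[0,0,0],1],
    [[0,0,0],[0,0,0],1],
    [[0,0,-10],[0,0,0],1],
    [[0,0,-50],[0,0,0],1],
    [[0,0,-90],[0,0,0],1],
    [[0,0,-130],[0,0,0],1],
    [[0,0,-170],[0,0,0],1],
    [[0,0,-190],[0,0,0],1],
    [[0,0,-190],[0,0,0],1],
  ],
)

```text
clock: 24.05
tool_pos: [0.4904, -0.1308, 0.2246]
orientation: [179.9, -0.3, 8.3]
force: [0.6, -0.5, -2.0]
opening: 0.0462
gripper_force: 30.0
```

```bash
python3 - <<'E'
from h import *
print(pose()[0]);ins(128,-.1,-.5)
E
```

```text
[ 0.49041388 -0.1307699   0.22462207]
shift [182.6, -278.5, 41.4] turn [0.12, -34.33, -0.04]
```

move_arm(
  motion=[
    [[182,-278,25],[0,-34.3,0],1],
    [[182,-278,25],[0,-34.3,0],1],
    [[182,-278,25],[0,-34.3,0],1],
    [[182,-278,25],[0,-34.3,0],1],
    [[182,-278,25],[0,-34.3,0],1],
    [[182,-278,25],[0,-34.3,0],1],
    [[182,-278,25],[0,-34.3,0],1],
    [[182,-278,35],[0,-34.3,0],1],
    [[182,-278,41],[0,-34.3,0],1],
    [[182,-278,41],[0,-34.3,0],1],
  ],
)

```text
clock: 24.88
tool_pos: [0.6272, 0.173, 0.1726]
orientation: [179.9, 34.8, 8.4]
force: [-0.3, -0.9, -2.0]
opening: 0.0468
gripper_force: 30.0
```

```bash
python3 -c "
from h import *
st();ins(98,-.1,-.5)"
```

```text
in post frame (x,y,z mm): [  3.     1.88 116.86] ang err [0.12 0.81 0.04]
F tool [0.8 0.8 1.8] M tool [-0.13  2.1  -0.01] J [  26.5   42.1   24.   -10.5 -105.1   72.2]
shift [-2.8, 2.3, 18.9] turn [0.12, 0.81, 0.04]
```

move_arm(
  motion=[
    [[-2.8,2.3,6],[0.1,0.8,0],1],
    [[-2.8,2.3,12],[0.1,0.8,0],1],
    [[-2.8,2.3,16],[0.1,0.8,0],1],
    [[-2.8,2.3,16],[0.1,0.8,0],1],
    [[-2.8,2.3,16],[0.1,0.8,0],1],
  ],
)

```text
clock: 25.3
tool_pos: [0.6169, 0.1661, 0.1656]
orientation: [-180.0, 33.7, 8.2]
force: [0.4, 0.1, -0.7]
opening: 0.0464
gripper_force: 30.0
```

```bash
python3 -c "
from h import *
st();ins(80,-.1,-.5)"
```

```text
in post frame (x,y,z mm): [ -2.32  -3.48 104.74] ang err [-0.11 -0.29 -0.09]
F tool [ 0.7 -0.   0.4] M tool [-0.02  2.1   0.04] J [  26.4   40.6   20.6  -10.3 -102.1   72.5]
shift [2.1, -2.9, 24.8] turn [-0.11, -0.29, -0.09]
```

move_arm(
  motion=[
    [[2.1,-2.8,3],[-0.1,-0.3,0],1],
    [[2.1,-2.8,7],[-0.1,-0.3,0],1],
    [[2.1,-2.8,8],[-0.1,-0.3,0],1],
    [[2.1,-2.8,8],[-0.1,-0.3,0],1],
  ],
)

```text
clock: 25.63
tool_pos: [0.6136, 0.1691, 0.1567]
orientation: [179.9, 34.1, 8.2]
force: [-0.8, 0.5, -0.9]
opening: 0.0466
gripper_force: 30.0
```

```bash
python3 -c "
from h import *
st();ins(80,-.1,-.5)"
```

```text
in post frame (x,y,z mm): [3.400e-01 2.000e-02 9.587e+01] ang err [ 0.02  0.06 -0.06]
F tool [-0.1 -0.6  1.1] M tool [-0.04  2.17 -0.04] J [  26.7   41.    20.   -10.4 -101.5   72.4]
shift [-0.4, 0.5, 15.9] turn [0.02, 0.06, -0.06]
```

move_arm(
  motion=[
    [[-0.3,0.5,3],[0,0,0],1],
    [[-0.3,0.5,6],[0,0,0],1],
    [[-0.3,0.5,9],[0,0,0],1],
    [[-0.3,0.5,12],[0,0,0],1],
    [[-0.3,0.5,14],[0,0,0],1],
    [[-0.3,0.5,14],[0,0,0],1],
  ],
)

```text
clock: 26.13
tool_pos: [0.6057, 0.1674, 0.1454]
orientation: [179.9, 34.0, 8.2]
force: [-0.8, -0.4, -1.8]
opening: 0.0466
gripper_force: 30.0
```

```bash
python3 -c "
from h import *
st()"
```

```text
in post frame (x,y,z mm): [-0.09 -0.56 81.95] ang err [ 0.02  0.04 -0.06]
F tool [0.3 0.2 2. ] M tool [-0.06  2.18  0.03] J [ 26.9  40.7  17.9 -10.4 -99.7  72.6]
```

Threaded without force. Descend to the home height.

move_arm(
  motion=[
    [[0.2,0,4],[0,0,0],1],
    [[0.4,0,8],[0,0,0],1],
    [[0.4,0,12],[0,0,0],1],
    [[0.4,0,15],[0,0,0],1],
    [[0.4,0,18],[0,0,0],1],
    [[0.4,0,20],[0,0,0],1],
    [[0.4,0,20],[0,0,0],1],
  ],
)

```text
clock: 26.72
tool_pos: [0.5963, 0.166, 0.1296]
orientation: [179.9, 33.8, 8.3]
force: [4.8, 0.7, 3.1]
opening: 0.0467
gripper_force: 30.0
```

```bash
python3 -c "
from h import *
st()"
```

```text
in post frame (x,y,z mm): [ 0.87 -0.58 63.56] ang err [ 0.03 -0.16 -0.04]
F tool [ 2.4  0.  -5.3] M tool [-0.1   2.88  0.04] J [ 27.1  40.5  15.4 -10.4 -97.1  72.8]
```

Now at the expected height. Release and confirm with a fingertip push (tips expected to stop at TCP 70).

move_arm(
  motion=[
    [[0,0,1.5],[0,0,0],1],
    [[0,0,1.5],[0,0,0],1],
    [[0,0,-1],[0,0,0],0.25],
    [[0,0,-1],[0,0,0],0.25],
    [[0,0,-1],[0,0,0],0.25],
    [[0,0,-8],[0,0,0],0.25],
    [[0,0,-14],[0,0,0],0.25],
    [[0,0,-14],[0,0,0],0.7],
    [[0,0,-14],[0,0,0],0.7],
    [[0,0,-14],[0,0,0],0.7],
  ],
)

```text
clock: 27.55
tool_pos: [0.6031, 0.167, 0.1406]
orientation: [180.0, 34.0, 8.2]
force: [-0.8, 0.3, -0.1]
opening: 0.051
gripper_force: 0.0
```

move_arm(
  motion=[
    [[0,0,0],[0,0,0],0.7],
    [[0,0,0],[0,0,0],0.7],
    [[0,0,0],[0,0,0],0.7],
    [[-0.4,0,3],[0,0,0],0.7],
    [[-0.4,0,5],[0,0,0],0.7],
    [[-0.4,0,7],[0,0,0],0.7],
    [[-0.4,0,8],[0,0,0],0.7],
    [[-0.4,0,9],[0,0,0],0.7],
    [[-0.4,0,9],[0,0,0],0.7],
  ],
)

```text
clock: 28.3
tool_pos: [0.5991, 0.1666, 0.1356]
orientation: [180.0, 33.8, 8.3]
force: [4.4, 2.0, 10.0]
opening: 0.0265
gripper_force: 5.8
```

```bash
python3 -c "
from h import *
st()"
```

```text
in post frame (x,y,z mm): [-7.00e-02 -4.00e-01  7.01e+01] ang err [ 0.04 -0.24  0.  ]
F tool [ -1.7  -1.3 -10.9] M tool [0.62 0.83 0.02] J [ 27.1  40.4  16.1 -10.4 -97.8  72.8]
```

Stop at 70.1, as expected. One firmer push, then retract.

move_arm(
  motion=[
    [[0,0,1.5],[0,0,0],0.7],
    [[0,0,2.5],[0,0,0],0.7],
    [[0,0,2.5],[0,0,0],0.7],
  ],
)

```text
clock: 28.55
tool_pos: [0.599, 0.1665, 0.1355]
orientation: [180.0, 33.5, 8.4]
force: [7.3, 3.9, 20.4]
opening: 0.0264
gripper_force: 10.6
```

move_arm(
  motion=[
    [[0,0,-6],[0,0,0],0.5],
    [[0,0,-26],[0,0,0],0.3],
    [[0,0,-60],[0,0,0],0.1],
    [[-30,0,-75],[0,0,0],0],
    [[-60,0,-80],[0,0,0],0],
    [[-60,0,-80],[0,0,0],0],
  ],
)

```text
clock: 29.05
tool_pos: [0.5911, 0.1655, 0.2363]
orientation: [-180.0, 33.6, 8.3]
force: [1.8, 0.5, 2.3]
opening: 0.0604
gripper_force: 0.0
```

```bash
python3 - <<'E'
from h import *
st();s=snap('wrist');hsv=cv2.cvtColor(s['color'],cv2.COLOR_BGR2HSV)
m=cv2.inRange(hsv,(100,120,30),(125,255,255));cs,_=cv2.findContours(m,cv2.RETR_EXTERNAL,cv2.CHAIN_APPROX_NONE)
print('exp collar top',proj(s,seat+ax*.051))
for c in cs:
    if len(c)>40: print(np.round(cv2.fitEllipse(c)[0],1),np.round(cv2.fitEllipse(c)[1],1))
E
```

```text
in post frame (x,y,z mm): [-63.12  -0.34 149.07] ang err [-0.02 -0.37  0.03]
F tool [ 0.2 -0.2 -2.9] M tool [-0.01  2.04  0.04] J [  27.3   35.6   20.9  -10.9 -107.2   70.8]
exp collar top [314.50876107 151.44379935]
[316.3 149. ] [68.8 71.7]
[611.6 123.7] [58.4 77.6]
```

The collar is where it should be and the stack stop heights (34, 54, 70) match the part thicknesses. Handing in.

```bash
python3 -c "
from plant import ctrl
print(ctrl.close_job())"
```

```text
the job is handed in; nothing more can be done
None
```

The black disc, orange spacer and blue collar are on the spindle in that order; each was pushed with about 20–26 N to a firm stop, the stop heights match the 20 mm spacer and 16 mm collar, and the job was handed in at about 29 s of the 72 s allowed, with no verdict returned.

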